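Set the stirrer to speed seven and start it

ROBOT

A 6-joint arm with a two-finger parallel gripper is mounted at the origin on the work surface. World frame = base frame: x ahead of the robot, y to its left, z up, the work surface at z = 0. Lengths are in m, angles in rad, forces in N, time in s.
With the tool pointing down it reaches from about 0.35 to 0.975 m from the base axis. Payload 4.9 kg.
Tool frame: the origin (TCP) lies on the centre line of the jaws, within the pads' length; the fingertips stand manip.tcp_to_tips ahead of it and the grasp point (between the pads) lies 11 mm behind it (manip.tcp_to_tips is the distance from the TCP to the fingertips, in m); x points along the fingers, y is the direction in which the jaws open and shut, and the axes are right-handed (so a half turn about x gives the same grasp; the last joint's range is limited). The gripper opens to 85 mm and grips with 20 to 120 N. Pads are 22 mm wide; open, the fingers measure 114 mm over their backs; the gripper's body (76 mm by 85 mm) begins 54 mm behind the grasp point. The pads swing forward as they close: fully open they stand 13 mm farther back than shut.
Start: joints at [-1.405, 0.053, 1.613, -0, 1.476, -0.119], TCP at [0.176, -0.6, 0.239] pointing down, gripper open.
Joint ranges: [-3.01, 3.01], [-1.01, 2.22], [0.06, 2.58], [-1.02, 4.17], [0.09, 2.62], [-3.14, 3.14]. Speed limits (rad/s): [2.57, 2.57, 3.14, 3.14, 3.14, 3.14].

INTERFACE

Orientations are given as a unit quaternion [w, x, y, z].
In Python, from plant import status, imaging, workorder, manip gives the robot as it stands.
- The arm moves only by the tool carry_out, never from a script. Its argument "moves" is one flat list of numbers, 5 for each row, row after row: the opening, from 0 (shut) to 1 (fully open), then the shift along the tool's x, y, z in cm, then the turn about the tool's x in rad. In form: [claw, tx, ty, tz, twist, claw, tx, ty, tz, twist, ...]. A call has 1 to 12 rows; each row is the pose to reach, as a shift and turn from the pose commanded when the call began, along the tool's axes at that moment; what a row does not reach only later rows make up. A row lasts 1/12 s, in which the tool goes at most 41.7 mm and 7.16 degrees, less where a joint would pass 70% of its speed; a pose out of reach is approached as far as the arm can. A call with a gripper value outside its range is refused whole. The fingers move at their own pace and stop on an object; the grip force is fixed at half the most. Time passes only in rows, so rows that repeat a pose let the fingers close. It gives the time, the measured TCP pose, the force and the opening at its end, in the units of the state.
- status.state(): the state, without advancing time (a new reading comes with each control period).
- imaging.grab_frame(name): name is "scene" or "top" or "wrist"; returns the picture (420x560x3 uint8, red, green, blue); there is no depth.
- imaging.camera_info(name): a dict with "K" (3x3 intrinsics, pixels), "R" (3x3) and "t" (3): a world point X has camera coordinates R X + t. Camera axes: x right, y down, z forward; pixel columns grow to the right and rows downward; lengths in m; the calibration is good to about 2 mm. The wrist camera is an equidistant fisheye: a pixel r from the principal point sees the ray r / f radians off the axis. A picture is of the moment at which its call begins: read the wrist's pose just before it. camera_info takes no time and is no camera call; for the wrist camera it gives the pose at the moment of the call.
- workorder.job_done(): hands the job in, once; it reports no verdict.
The state is a dict: "time": time; "joint_pos": joint angles; "joint_vel": joint speeds; "joint_efforts": joint torques, N m; "tool_pos": TCP position; "tool_rot": TCP orientation; "contact_force": force on the tool from outside, world axes, zero at the start; "ft_torque": the same for the moment, N m; "gripper_width": opening from 0.0 (shut) to 1.0 (fully open).
Only numpy, scipy, OpenCV 4.12 (cv2) and the standard library are available. Lean on these libraries where they do the work, as an engineer would, in place of code of your own. Each camera call takes 0.05 s, during which the arm holds its last target.

TASK

With closed fingertips, push the pointer arm of the stirrer's speed selector round clockwise, click by click, to position seven (the seventh click from off, the longer mark), never going on to eight and without gripping the selector. Only then press the round start button fully down with the fingertips and let it spring back. Leave the timer knob and all the glassware, bottles and boxes alone.

Things in the scene. Friction and masses are not known exactly. Their poses are not given: they have to be found in the camera images.
- console: white stirrer console, fixed, 240 (x) x 360 (y) x 60 mm tall; origin at the centre of its underside, x away from its front edge (the one nearest the robot), y left, z up. On its flat top, in console x, y: speed selector at (0, +80) mm, smaller timer knob (+55, -110), start button (-50, -110)
- selector_axis (a point): on the selector's turning axis at the height of the console top; fixed, axes as the console's. Around it black marks on the console, 58 to 66 mm from the axis, one per position 30 degrees apart; the off mark is longer (to 78 mm) and lies 135 degrees counterclockwise from console +x; position 7 lies 75 degrees clockwise from console +x
- selector_tip (a point): top of the outer end of the selector's pointer arm, 50 mm from the axis, 34 mm above the console top; its x points outward along the arm, z up. The selector: black hub 38 mm wide, 34 mm tall, on a 56 mm wide, 7 mm high skirt, with ONE arm, a bar 12 mm wide reaching 50 mm from the axis, from 8 to 34 mm above the console top, white line on top
- selector (a joint): angle of the speed selector (rad), clockwise from above: 0 = off (end stop), one click per 0.5236 (30 degrees), 9 = 4.712 (end stop). Starts at any of 0 to 4. A spring detent: the arm's end needs about 4 to 5 N to leave a position; past half way it snaps to the next one by itself and settles there when let go
- timer_tip (a point): on the timer knob, a round black knob 34 mm wide, 28 mm tall, with a short bar on top, found at any angle: the end of the bar's white line, 15 mm from the knob's axis. To be left as it is.
- start_top (a point): centre of the top of the start button, a round grey button 30 mm wide in a 46 mm wide, 12 mm high collar; its top stands 22 mm above the console top, moves with it, and goes straight down 6 mm
- start (a joint): travel of the start button (m): 0 released, 0.006 fully down; it springs back; about 1.5 N to begin and 5 N to hold fully down
- vial: small amber screw-cap vial, 24 mm wide, 45 mm tall, standing on the console; loose; origin at the centre of its underside. To be left alone.
- dish: shallow round glass dish, 48 mm wide, 14 mm tall, on the console; loose; origin at the centre of its underside. To be left alone.
- beaker: glass beaker, 70 mm wide, 90 mm tall, on the bench beside the console; loose; origin at the centre of its underside. To be left alone.
- jar: amber jar, 64 mm wide, 100 mm tall, on the bench beside the console; loose; origin at the centre of its underside. To be left alone.
- bottle: white bottle, 68 mm wide, 140 mm tall, on the bench beside the console; loose; origin at the centre of its underside. To be left alone.
- tip_box: grey box, 120 x 85 x 60 mm tall, on the bench beside the console; loose; origin at the centre of its underside. To be left alone.

How it is judged:
By the outcome, as a careful person would: the job done as asked, in the order asked, and still so for the second after the job is handed in, with the robot touching nothing.
It also fails if it takes over 64 s, if anything falls off the work surface, if the arm or the gripper's body presses on something with over 40 N, if the wrist force passes 120 N, or if a joint passes its speed limit or range.

## Working session

There is one attempt and no reset: what is moved stays moved. The work goes in short steps, Python scripts to look and compute and a tool call to move; the robot and the scene stay as the last step left them, time stands still between calls to the robot, and variables do not carry over. Pictures are saved under pics/ and viewed, and the job is handed in when it is done.

Besides the shell and the picture viewer there is one more tool, called after "Call:" as name(argument=value, ...) on one line, values as JSON. carry_out: Moves the arm, as the interface text tells. Its arguments: {"type":"object","properties":{"moves":{"type":"array","items":{"type":"number"}}},"required":["moves"]}

```bash
ls; mkdir -p pics; python3 - <<'E'
from plant import status, imaging, manip
import cv2
print(status.state()); print(manip.tcp_to_tips, [a for a in dir(manip) if a[0]!='_'])
for n in ("scene","top"):
    im=imaging.grab_frame(n); cv2.imwrite(f"pics/{n}0.png",im[:,:,::-1]); print(n,imaging.camera_info(n))
E
```

```text
pics
{'time': 0.0, 'joint_pos': array([-1.40499749e+00,  5.33554092e-02,  1.61430278e+00, -2.30176385e-06,
        1.47597743e+00, -1.19008606e-01]), 'joint_vel': array([ 0.00034051, -0.00157274,  0.00144539,  0.00160884, -0.00049925,
       -0.00145091]), 'joint_efforts': array([-9.43952473e-04, -3.93683982e+01, -3.70180714e+01, -1.64454414e-04,
        6.89217442e-03, -1.57369209e-05]), 'tool_pos': array([ 0.17550208, -0.59922357,  0.23805865]), 'tool_rot': array([-0.0996326 , -0.69993116, -0.10107676,  0.69996657]), 'contact_force': array([-0.05167467,  0.48114594, -0.14922779]), 'ft_torque': array([-0.02927352,  0.02200347, -0.03232871]), 'gripper_width': 1.0042120117874604}
0.008 ['IKError', 'tcp_to_tips']
scene {'K': array([[395.57290104,   0.        , 281.07831328],
       [  0.        , 395.57290104, 214.17347399],
       [  0.        ,   0.        ,   1.        ]]), 'R': array([[ 0.6510569 ,  0.75878129, -0.01938705],
       [ 0.571388  , -0.50676134, -0.64552978],
       [-0.49964053,  0.40919909, -0.763489  ]]), 't': array([-0.32161353, -0.25440964,  1.35907365])}
top {'K': array([[391.1915606 ,   0.        , 284.19954559],
       [  0.        , 391.1915606 , 204.98786932],
       [  0.        ,   0.        ,   1.        ]]), 'R': array([[ 8.26433668e-04, -9.99912502e-01, -1.32024714e-02],
       [-9.98151586e-01, -2.25485364e-05, -6.07734333e-02],
       [ 6.07678181e-02,  1.32282929e-02, -9.98064269e-01]]), 't': array([0.0084296 , 0.53166571, 1.36018441])}
```

View pics/scene0.png

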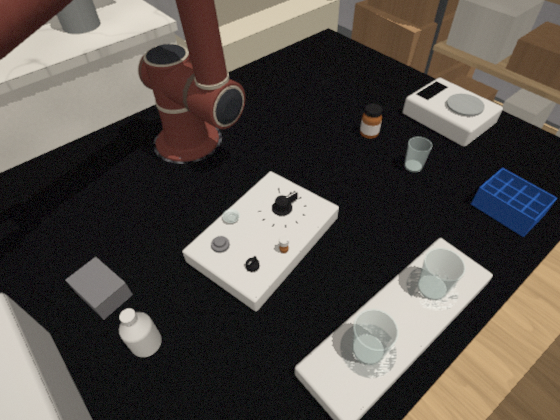

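View pics/top0.png

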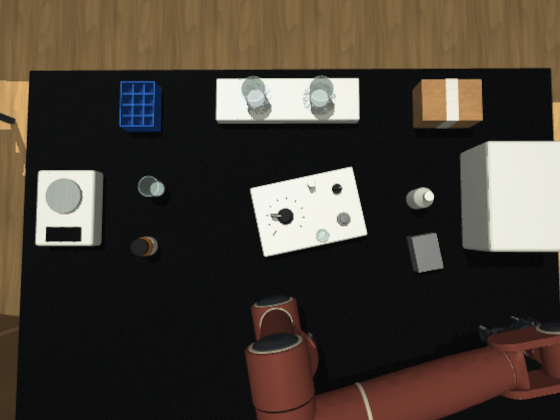

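The top view shows the console at around (308, 211) px, yawed slightly. The selector hub is near (285, 216) with its arm pointing image-left, the vial near (311, 187), the dish near (322, 236) and the start button near (344, 218). Next I'll measure the console.

```bash
cat > h.py <<'E'
import numpy as np, cv2
from plant import status, imaging
def ray(info,uv,z):
    K,R,t=info["K"],info["R"],info["t"]
    d=R.T@np.linalg.solve(K,[uv[0],uv[1],1]); c=-R.T@t
    return c+d*(z-c[2])/d[2]
def proj(info,X):
    p=info["R"]@np.asarray(X)+info["t"]; p=info["K"]@p; return p[:2]/p[2]
def homog(info,o,ex,ey,z,S,half):
    # image of a console plane: px = (half - y*S?) : col to right = -y, row down = -x
    src=[];dst=[]
    for a in(-.1,.1):
        for b in(-.15,.15):
            X=np.r_[o+a*ex+b*ey,z]; src.append(proj(info,X)); dst.append([half[1]*S-b*S,half[0]*S-a*S])
    return cv2.getPerspectiveTransform(np.float32(src),np.float32(dst))
E
python3 - <<'E'
from h import *
for n in("top","scene"):
    im=cv2.imread(f"pics/{n}0.png"); info=imaging.camera_info(n)
    m=(im.min(2)>130).astype(np.uint8)
    k,l,st,c=cv2.connectedComponentsWithStats(cv2.morphologyEx(m,cv2.MORPH_CLOSE,np.ones((5,5))))
    pt=proj(info,[0.533,-0.05,0.06]) if n=="scene" else (300,200)
    i=np.argmin([np.hypot(*(c[j]-(pt if n=='top' else (262,237)))) if st[j,4]>2000 else 1e9 for j in range(k)])
    cs=cv2.findContours((l==i).astype(np.uint8),cv2.RETR_EXTERNAL,cv2.CHAIN_APPROX_NONE)[0][0]
    h=cv2.convexHull(cs); q=cv2.approxPolyDP(h,8,True)[:,0]
    print(n,st[i],q.tolist())
    for p in q: print(p,ray(info,p,.06).round(4))
    if n=="top":
        r=cv2.minAreaRect(h); b=cv2.boxPoints(r); W=np.array([ray(info,p,.06) for p in b]); print(r,W.round(4),W.mean(0), [np.linalg.norm(W[i]-W[i-1]) for i in range(4)])
E
```

```text
top [ 250  167  117   90 7147] [[351, 167], [366, 234], [265, 256], [250, 189]]
[351 167] [ 0.6591 -0.2202  0.06  ]
[366 234] [ 0.4307 -0.2687  0.06  ]
[265 256] [0.3562 0.0729 0.06  ]
[250 189] [0.5838 0.1251 0.06  ]
((308.192626953125, 211.06585693359375), (70.33192443847656, 105.5328140258789), 77.90524291992188) [[ 0.5881  0.1277  0.06  ]
 [ 0.6639 -0.2251  0.06  ]
 [ 0.4294 -0.2725  0.06  ]
 [ 0.3545  0.0764  0.06  ]] [ 0.50894626 -0.07339321  0.06      ] [np.float64(0.2392199507296174), np.float64(0.3608701750784774), np.float64(0.2392226947048963), np.float64(0.35685697001156513)]
scene [  183   171   156   140 10284] [[270, 171], [338, 209], [256, 310], [183, 250]]
[270 171] [0.3575 0.0756 0.06  ]
[338 209] [0.5935 0.1182 0.06  ]
[256 310] [ 0.6801 -0.2316  0.06  ]
[183 250] [ 0.4319 -0.268   0.06  ]
```

```bash
python3 - <<'E'
from h import *
o=np.array([.509,-.0734]); y=np.deg2rad(12.1); ex=np.array([np.cos(y),np.sin(y)]); ey=np.array([-ex[1],ex[0]])
S=2000
for n in("top","scene"):
    im=cv2.imread(f"pics/{n}0.png"); info=imaging.camera_info(n)
    H=homog(info,o,ex,ey,.06,S,(.14,.2)); w=cv2.warpPerspective(im,H,(800,560),flags=cv2.INTER_CUBIC)
    cv2.imwrite(f"pics/{n}_rect.png",w)
E
```

```text
(no output)
```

View pics/top_rect.png

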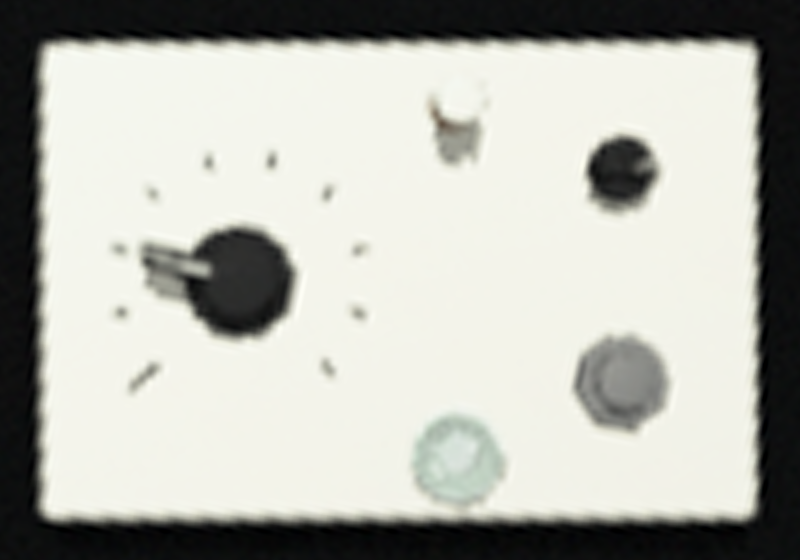

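View pics/scene_rect.png

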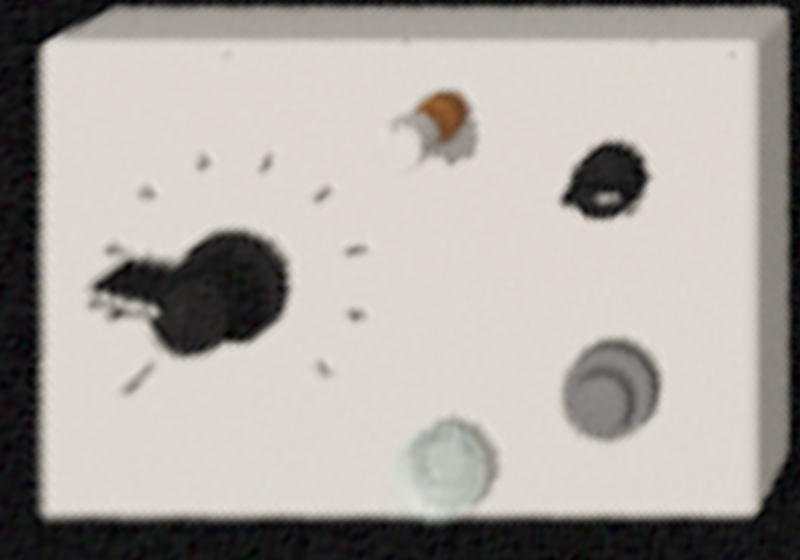

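The console comes out at (0.509, -0.0734) with yaw 12.1°, and the marks agree with this to about 1 mm. The arm is at position 2: its line at px (175, 262) points to mark (119, 249), while the off mark is at (145, 378). So it needs 5 clicks clockwise. Next I'll build the motion helper.

```bash
cat >> h.py <<'E'
from scipy.spatial.transform import Rotation as Rot
O=np.array([.509,-.0734]); YAW=np.deg2rad(12.1)
EX=np.array([np.cos(YAW),np.sin(YAW)]); EY=np.array([-EX[1],EX[0]])
AX=O+.08*EY; BTN=O-.05*EX-.11*EY
def R0(s): return Rot.from_quat(np.roll(s["tool_rot"],-1)).as_matrix()
def zyaw(s): r=R0(s)[:,2]; return np.degrees(np.arctan2(r[1],r[0]))
def shift(s,p): return (R0(s).T@(np.asarray(p)-s["tool_pos"])*100).round(2)
def twist(s,zy): return round(np.radians((zyaw(s)-zy+180)%360-180),3)  # + twist = clockwise from above
E
python3 - <<'E'
from h import *
s=status.state(); print(R0(s).round(3)); print(zyaw(s), AX,BTN)
# push direction at position p: arm angle world = 135-30p+12.1 ; push dir = arm-90
for p in (2,7): a=147.1-30*p; print(p,'arm',a,'push dir',a-90)
print(shift(s,[.42,-.25,.24]))
E
```

```text
[[-0.     0.281 -0.96 ]
 [ 0.002 -0.96  -0.281]
 [-1.    -0.002 -0.   ]]
-163.681488460078 [0.49223051 0.00482266] [ 0.48316888 -0.19143708]
2 arm 87.1 push dir -2.9000000000000057
7 arm -62.900000000000006 push dir -152.9
[ -0.12 -26.65 -33.28]
```

Call:
carry_out(moves=[0,0,-2.2,-2.8,-0.12,0,0,-4.4,-5.6,-0.24,0,0,-6.7,-8.3,-0.36,0,0,-8.9,-11.1,-0.48,0,0,-11.1,-13.9,-0.6,0,0,-13.3,-16.6,-0.72,0,0,-15.5,-19.4,-0.84,0,0,-17.8,-22.2,-0.96,0,0,-20,-25,-1.08,0,0,-22.2,-27.7,-1.2,0,0,-24.4,-30.5,-1.32,0,0,-26.6,-33.3,-1.44])

```text
time: 1.1
tool_pos: [0.4209, -0.2492, 0.2389]
tool_rot: [0.538, 0.459, 0.538, -0.459]
contact_force: [0.5, -0.7, -0.9]
gripper_width: 0.0
```

```bash
python3 - <<'E'
from h import *
s=status.state(); print(s['time'],s['tool_pos'],zyaw(s),s['joint_pos'].round(2),s['gripper_width'],s['contact_force'])
a=np.radians(87.1)
ua=np.array([np.cos(a),np.sin(a)]); uc=np.array([np.sin(a),-np.cos(a)])
P=AX+.040*ua-.045*uc
print(P,shift(s,[*P,.2]),twist(s,-2.9))
E
```

```text
1.1 [ 0.4209011  -0.24920024  0.23891591] -80.84852179441737 [-0.69 -0.28  1.92  0.    1.5  -0.85] 5.0961412439709666e-05 [ 0.49593597 -0.65191857 -0.89252429]
[0.44931186 0.04704812] [  3.9    7.52 -28.79] -1.36
```

Call:
carry_out(moves=[0,0,0.7,-2.6,-0.12,0,0,1.3,-5.2,-0.24,0,0,2,-7.8,-0.36,0,0,2.7,-10.4,-0.48,0,0,3.4,-13,-0.6,0,0.5,4.1,-15.6,-0.72,0,1,4.8,-18.2,-0.84,0,1.5,5.4,-20.8,-0.96,0,2,6.1,-23.4,-1.08,0,2.8,6.8,-26,-1.2,0,3.9,7.5,-28.8,-1.32,0,3.9,7.5,-28.8,-1.36])

```text
time: 2.1
tool_pos: [0.4488, 0.0489, 0.1975]
tool_rot: [0.705, 0.018, 0.708, -0.016]
contact_force: [-0.3, 0.2, -0.5]
gripper_width: -0.003
```

```bash
python3 - <<'E'
from h import *
s=status.state(); print(s['time'],s['tool_pos'],zyaw(s),s['joint_pos'].round(2),s['gripper_width'],s['contact_force'])
for n in("wrist","scene"):
    info=imaging.camera_info(n); im=imaging.grab_frame(n); cv2.imwrite(f"pics/{n}1.png",im[:,:,::-1])
    if n=='wrist': print(info)
im=cv2.imread('pics/scene1.png'); cv2.imwrite('pics/scene1c.png',cv2.resize(im[120:330,140:380],None,fx=2.8,fy=2.8,interpolation=cv2.INTER_CUBIC))
E
```

```text
2.1 [0.44877719 0.04891106 0.19749397] -2.721402852754089 [-0.06 -0.35  2.05  0.    1.45 -1.58] -0.0032459663566294502 [-0.26254883  0.18396374 -0.46710976]
{'K': array([[325.1922621 ,   0.        , 279.07131552],
       [  0.        , 325.1922621 , 204.14104309],
       [  0.        ,   0.        ,   1.        ]]), 'R': array([[ 0.04809601,  0.99883695,  0.00339372],
       [ 0.94811459, -0.04672211,  0.31447696],
       [ 0.31426977, -0.01190745, -0.94925904]]), 't': array([-0.0731088 , -0.45030415,  0.20080574])}
```

View pics/wrist1.png

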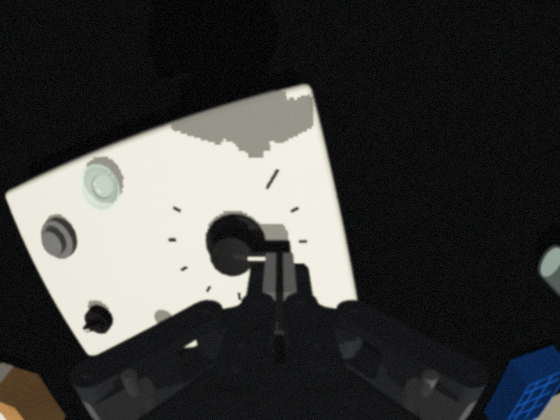

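View pics/scene1c.png

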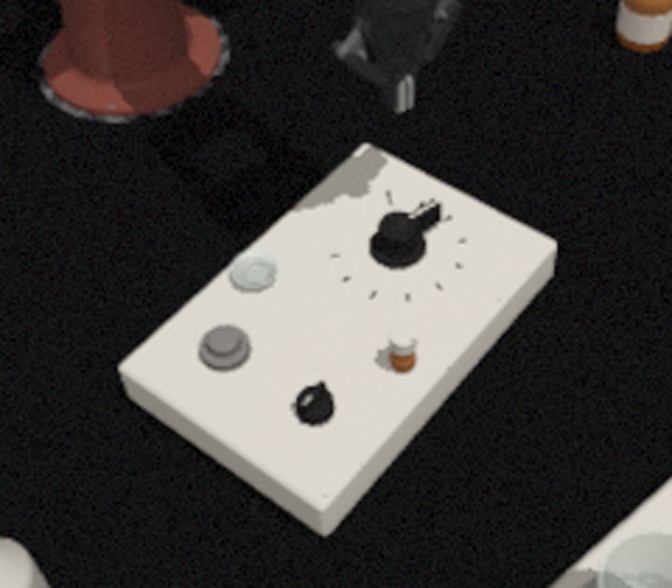

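Both views agree: the arm is still at position 2, and the closed tips (wrist px about (280, 255)) are behind it on the counterclockwise side. I'll go down beside the arm with clearance.

```bash
cat >> h.py <<'E'
def fing(th,r=.040,off=.017,z=.082):  # finger centre for push angle th (deg cw from off) ; zyaw
    a=147.1-th; A=np.radians(a); ua=np.array([np.cos(A),np.sin(A)]); uc=np.array([np.sin(A),-np.cos(A)])
    return np.r_[AX+r*ua-off*uc,z], a-90
E
python3 - <<'E'
from h import *
s=status.state()
for th in (40,55):
    p,zy=fing(th); print(th,p.round(4),shift(s,p),twist(s,zy))
E
```

```text
40 [0.4642 0.0381 0.082 ] [11.71 -0.73  1.53] -0.353
55 [0.4738 0.0442 0.082 ] [11.71 -0.07  2.45] -0.091
```

Call:
carry_out(moves=[0,2.5,-0.1,0,0,0,5,-0.1,0,0,0,7.5,-0.1,0,0,0,9.5,-0.1,0,-0.03,0,11,-0.1,0,-0.06,0,11.6,-0.1,0,-0.09,0,11.6,-0.1,0.6,-0.09,0,11.6,-0.1,1.2,-0.09,0,11.6,-0.1,1.7,-0.09,0,11.6,-0.1,2.1,-0.09,0,11.6,-0.1,2.1,-0.09])

```text
time: 3.12
tool_pos: [0.4731, 0.0426, 0.0856]
tool_rot: [0.708, -0.012, 0.706, 0.011]
contact_force: [0.5, -0.4, -0.2]
gripper_width: 0.006
```

```bash
python3 - <<'E'
from h import *
s=status.state(); print(s['time'],s['tool_pos'],zyaw(s),R0(s)[:,0],s['contact_force'])
for th in (55,70,85):
    p,zy=fing(th); print(th,p.round(4),shift(s,p),twist(s,zy))
im=imaging.grab_frame("scene")[:,:,::-1]; cv2.imwrite('pics/scene2c.png',cv2.resize(im[150:330,170:350],None,fx=3.2,fy=3.2,interpolation=cv2.INTER_CUBIC))
E
```

```text
3.1167 [0.47309765 0.04262373 0.08560512] 1.853395146135749 [ 2.47963897e-03 -2.17530651e-04 -9.99996902e-01] [ 0.50050341 -0.35935425 -0.19755102]
55 [0.4738 0.0442 0.082 ] [0.36 0.15 0.07] -0.004
70 [0.4846 0.0476 0.082 ] [0.36 0.46 1.16] 0.257
85 [0.4959 0.0481 0.082 ] [0.37 0.48 2.3 ] 0.519
```

View pics/scene2c.png

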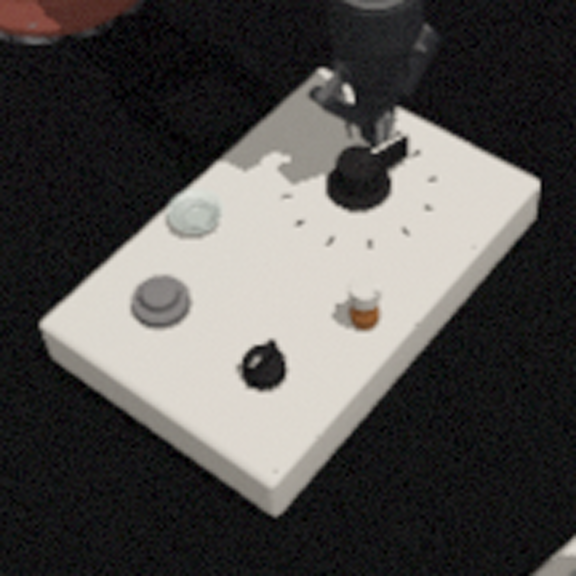

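```bash
python3 - <<'E'
from h import *
s=status.state(); print(s['time'],s['tool_pos'],zyaw(s),s['contact_force'],s['joint_vel'].round(3))
for th in (55,60,65,70,75,80,85):
    p,zy=fing(th,.041); print(th,p.round(4),shift(s,p),twist(s,zy))
E
```

```text
3.1667 [0.47243817 0.04274739 0.08526731] 1.867920502368732 [ 0.3888809  -0.39535045 -0.20929458] [ 0.005 -0.01   0.021 -0.001  0.003 -0.001]
55 [0.4737 0.0452 0.082 ] [0.33 0.24 0.14] -0.004
60 [0.4773 0.0466 0.082 ] [0.33 0.37 0.5 ] 0.083
65 [0.481  0.0478 0.082 ] [0.33 0.47 0.87] 0.17
70 [0.4848 0.0486 0.082 ] [0.33 0.54 1.26] 0.258
75 [0.4887 0.0491 0.082 ] [0.33 0.58 1.64] 0.345
80 [0.4925 0.0492 0.082 ] [0.33 0.58 2.03] 0.432
85 [0.4964 0.049  0.082 ] [0.33 0.55 2.41] 0.52
```

Call:
carry_out(moves=[0,0.2,0.2,0.1,0,0,0.3,0.3,0.3,0.04,0,0.3,0.37,0.5,0.08,0,0.3,0.42,0.7,0.13,0,0.3,0.47,0.9,0.17,0,0.3,0.51,1.1,0.21,0,0.3,0.54,1.3,0.26,0,0.3,0.58,1.6,0.34,0,0.3,0.58,1.8,0.39,0,0.3,0.58,2.0,0.43,0,0.3,0.56,2.2,0.48,0,0.3,0.55,2.4,0.52])

```text
time: 4.17
tool_pos: [0.495, 0.0495, 0.0813]
tool_rot: [0.686, 0.171, 0.686, -0.171]
contact_force: [-0.1, -0.1, -0.2]
gripper_width: -0.002
```

```bash
python3 - <<'E'
from h import *
im=imaging.grab_frame("scene")[:,:,::-1]; cv2.imwrite('pics/scene3c.png',cv2.resize(im[150:330,170:350],None,fx=3.2,fy=3.2,interpolation=cv2.INTER_CUBIC))
s=status.state(); print(s['time'],s['tool_pos'],zyaw(s),s['contact_force'],s['joint_vel'].round(3))
for th in (85,90,95,100,105,110,115):
    p,zy=fing(th,.041); print(th,p.round(4),shift(s,p),twist(s,zy))
E
```

```text
4.2167 [0.49536722 0.04946824 0.08136934] -28.071506973461958 [-0.20822708  0.15631686  0.04918463] [-0.001 -0.006  0.004  0.     0.004 -0.101]
85 [0.4964 0.049  0.082 ] [-0.06  0.01  0.11] -0.003
90 [0.5002 0.0485 0.082 ] [-0.06  0.14  0.48] 0.084
95 [0.504  0.0476 0.082 ] [-0.06  0.24  0.85] 0.172
100 [0.5077 0.0464 0.082 ] [-0.06  0.31  1.23] 0.259
105 [0.5113 0.0449 0.082 ] [-0.06  0.35  1.62] 0.346
110 [0.5147 0.0431 0.082 ] [-0.06  0.35  2.  ] 0.433
115 [0.5179 0.041  0.082 ] [-0.06  0.32  2.39] 0.521
```

View pics/scene3c.png

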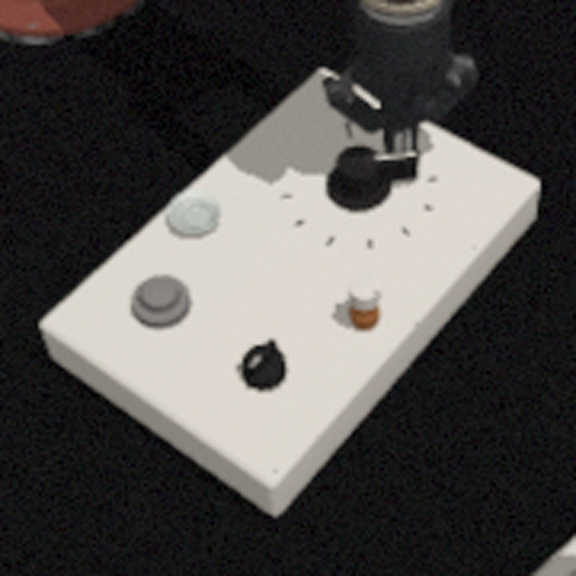

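The arm has clicked to position 3, pointing at crop px (415, 160), and the finger force is about zero. On to the next click.

Call:
carry_out(moves=[0,0,0.05,0.3,0.04,0,0,0.12,0.5,0.08,0,0,0.18,0.7,0.13,0,0,0.24,0.9,0.17,0,0,0.28,1.1,0.22,0,0,0.31,1.3,0.26,0,0,0.33,1.5,0.31,0,0,0.35,1.7,0.35,0,0,0.35,1.9,0.4,0,0,0.35,2.1,0.44,0,0,0.34,2.3,0.49,0,0,0.32,2.4,0.52])

```text
time: 5.22
tool_pos: [0.5178, 0.041, 0.0813]
tool_rot: [0.619, 0.342, 0.619, -0.341]
contact_force: [0.1, 0.3, -0.8]
gripper_width: 0.001
```

```bash
python3 - <<'E'
from h import *
im=imaging.grab_frame("scene")[:,:,::-1]; cv2.imwrite('pics/scene4c.png',cv2.resize(im[150:330,170:350],None,fx=3.2,fy=3.2,interpolation=cv2.INTER_CUBIC))
s=status.state(); print(s['time'],s['tool_pos'],zyaw(s),s['contact_force'],s['joint_vel'].round(3))
for th in (115,120,125,130,135,140,145):
    p,zy=fing(th,.041); print(th,p.round(4),shift(s,p),twist(s,zy))
E
```

```text
5.2667 [0.51784349 0.04089102 0.08129834] -57.782476610373955 [-0.16787722 -0.72623936  0.24300453] [ 0.001 -0.004  0.004  0.001  0.002 -0.071]
115 [0.5179 0.041  0.082 ] [-0.07  0.01 -0.01] 0.002
120 [0.521  0.0386 0.082 ] [-0.07  0.15  0.36] 0.089
125 [0.5238 0.036  0.082 ] [-0.07  0.25  0.73] 0.177
130 [0.5264 0.0331 0.082 ] [-0.07  0.31  1.11] 0.264
135 [0.5288 0.03   0.082 ] [-0.07  0.34  1.5 ] 0.351
140 [0.5308 0.0268 0.082 ] [-0.07  0.34  1.89] 0.438
145 [0.5326 0.0233 0.082 ] [-0.07  0.31  2.27] 0.526
```

View pics/scene4c.png

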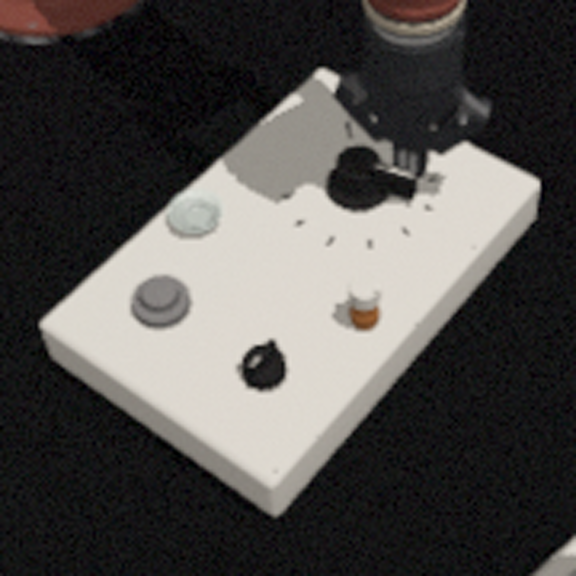

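The arm is now at position 4. Its tip is at crop px (415, 185), and marks 5 (428, 207) and 6 (406, 231) lie ahead. Next click.

Call:
carry_out(moves=[0,0,0.08,0.2,0.05,0,0,0.15,0.4,0.09,0,0,0.2,0.6,0.14,0,0,0.24,0.8,0.18,0,0,0.28,1.0,0.23,0,0,0.31,1.2,0.28,0,0,0.33,1.4,0.33,0,0,0.34,1.6,0.37,0,0,0.34,1.8,0.42,0,0,0.33,2.0,0.46,0,0,0.32,2.2,0.51,0,0,0.31,2.3,0.53])

```text
time: 6.27
tool_pos: [0.5326, 0.0231, 0.0813]
tool_rot: [0.508, 0.492, 0.508, -0.492]
contact_force: [0.8, 0.2, 0.2]
gripper_width: 0.003
```

```bash
python3 - <<'E'
from h import *
im=imaging.grab_frame("scene")[:,:,::-1]; cv2.imwrite('pics/scene5c.png',cv2.resize(im[150:330,170:350],None,fx=3.2,fy=3.2,interpolation=cv2.INTER_CUBIC))
s=status.state(); print(s['time'],s['tool_pos'],zyaw(s),s['contact_force'],s['joint_vel'].round(3))
for th in (145,150,155,160,165,170,175):
    p,zy=fing(th,.041); print(th,p.round(4),shift(s,p),twist(s,zy))
E
```

```text
6.3167 [0.53267752 0.02297817 0.0812755 ] -88.07793429461654 [-0.16343453 -0.70426248  0.38424643] [ 0.004 -0.001  0.002  0.001 -0.001 -0.046]
145 [0.5326 0.0233 0.082 ] [-0.07 -0.01 -0.03] -0.003
150 [0.534  0.0197 0.082 ] [-0.07  0.13  0.33] 0.084
155 [0.5352 0.016  0.082 ] [-0.07  0.23  0.7 ] 0.171
160 [0.536  0.0122 0.082 ] [-0.07  0.3   1.08] 0.259
165 [0.5365 0.0084 0.082 ] [-0.07  0.33  1.47] 0.346
170 [0.5366 0.0045 0.082 ] [-0.07  0.33  1.86] 0.433
175 [0.5364 0.0007 0.082 ] [-0.07  0.3   2.24] 0.52
```

View pics/scene5c.png

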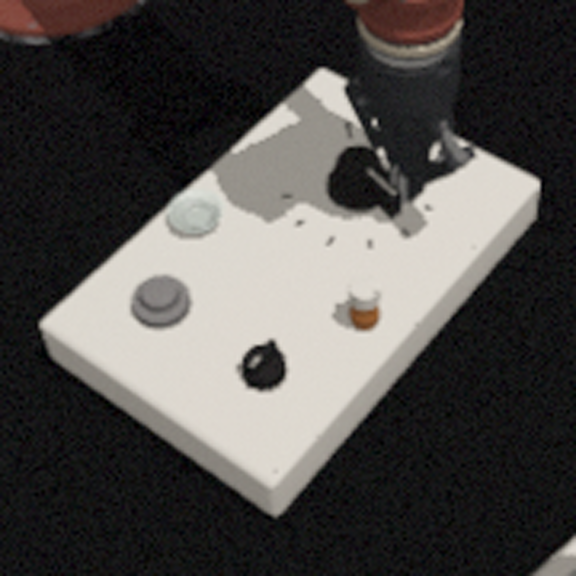

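The arm seems to point at mark 5 (about (400, 205)), but the finger hides part of it. I'll check against the projected tip positions before going on.

```bash
python3 - <<'E'
from h import *
i=imaging.camera_info("scene")
for p in(4,5,6,7):
    A=np.radians(147.1-30*p); t=AX+.05*np.r_[np.cos(A),np.sin(A)]; b=AX+.02*np.r_[np.cos(A),np.sin(A)]
    print(p,((proj(i,[*b,.094])-[170,150])*3.2).round(),((proj(i,[*t,.094])-[170,150])*3.2).round())
im=cv2.imread('pics/scene5c.png'); cv2.imwrite('pics/scene5d.png',cv2.resize(im[110:270,280:480],None,fx=4,fy=3.5))
E
```

```text
4 [379. 168.] [413. 178.]
5 [371. 176.] [394. 197.]
6 [360. 179.] [365. 207.]
7 [347. 178.] [333. 204.]
```

View pics/scene5d.png

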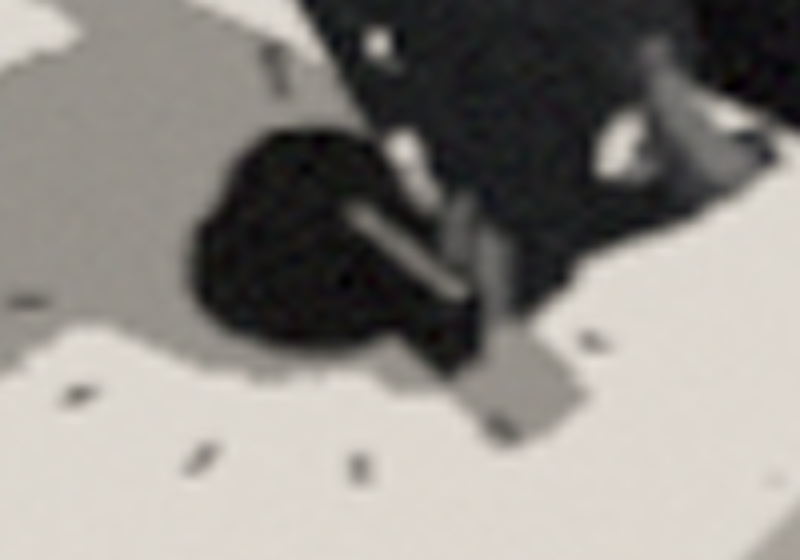

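The white line ends at crop (396, 194), which matches the predicted position 5 tip (394, 197). Marks 6 to 9 are still ahead. Next click.

Call:
carry_out(moves=[0,0,0.07,0.2,0.05,0,0,0.14,0.4,0.1,0,0,0.2,0.6,0.14,0,0,0.25,0.8,0.19,0,0,0.28,1.0,0.24,0,0,0.31,1.2,0.28,0,0,0.33,1.4,0.33,0,0,0.33,1.6,0.37,0,0,0.33,1.8,0.42,0,0,0.32,2.0,0.46,0,0,0.31,2.2,0.51,0,0,0.3,2.25,0.52])

```text
time: 7.32
tool_pos: [0.5364, 0.0006, 0.0813]
tool_rot: [-0.365, -0.606, -0.365, 0.606]
contact_force: [0.3, 0.8, -1.0]
gripper_width: -0.003
```

```bash
python3 - <<'E'
from h import *
im=imaging.grab_frame("scene")[:,:,::-1]; im=cv2.resize(im[150:330,170:350],None,fx=3.2,fy=3.2,interpolation=cv2.INTER_CUBIC); cv2.imwrite('pics/scene6d.png',cv2.resize(im[110:270,280:480],None,fx=4,fy=3.5))
s=status.state(); print(s['time'],s['tool_pos'],zyaw(s),s['contact_force'],s['joint_vel'].round(3))
for th in (175,180,185,190,195,200,205):
    p,zy=fing(th,.041); print(th,p.round(4),shift(s,p),twist(s,zy))
E
```

```text
7.3667 [0.53633828 0.00066033 0.08125468] -117.79567156412095 [-1.07450984 -0.26787737 -0.29279148] [ 0.003  0.     0.     0.003  0.001 -0.025]
175 [0.5364 0.0007 0.082 ] [-0.07  0.01 -0.  ] 0.002
180 [ 0.5359 -0.0032  0.082 ] [-0.07  0.14  0.36] 0.089
185 [ 0.535  -0.0069  0.082 ] [-0.07  0.24  0.73] 0.176
190 [ 0.5338 -0.0106  0.082 ] [-0.07  0.31  1.12] 0.264
195 [ 0.5323 -0.0142  0.082 ] [-0.07  0.34  1.5 ] 0.351
200 [ 0.5305 -0.0176  0.082 ] [-0.07  0.34  1.89] 0.438
205 [ 0.5284 -0.0209  0.082 ] [-0.07  0.3   2.27] 0.525
```

View pics/scene6d.png

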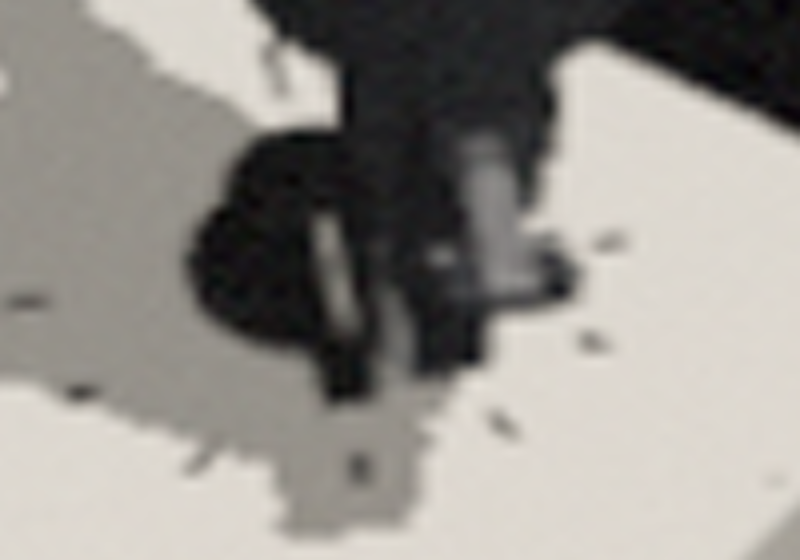

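The arm is at position 6: the line ends at (366, 206) against a predicted (365, 207). This is the last click, so I'll stop the finger a little shorter.

Call:
carry_out(moves=[0,0,0.08,0.2,0.05,0,0,0.15,0.4,0.09,0,0,0.2,0.6,0.14,0,0,0.24,0.8,0.19,0,0,0.28,1.0,0.23,0,0,0.31,1.2,0.28,0,0,0.33,1.4,0.32,0,0,0.34,1.6,0.37,0,0,0.34,1.8,0.42,0,0,0.34,1.95,0.45,0,0,0.33,2.1,0.48,0,0,0.33,2.1,0.48])

```text
time: 8.37
tool_pos: [0.5294, -0.0194, 0.0813]
tool_rot: [-0.211, -0.675, -0.211, 0.675]
contact_force: [-0.0, -0.5, 0.6]
gripper_width: 0.001
```

```bash
python3 - <<'E'
from h import *
im=imaging.grab_frame("scene")[:,:,::-1]; im=cv2.resize(im[150:330,170:350],None,fx=3.2,fy=3.2,interpolation=cv2.INTER_CUBIC); cv2.imwrite('pics/scene7d.png',cv2.resize(im[110:270,280:480],None,fx=4,fy=3.5))
s=status.state(); print(s['time'],s['tool_pos'],zyaw(s),s['contact_force'])
p,zy=fing(180,.045,.03); print(shift(s,p),twist(s,zy))
E
```

```text
8.4167 [ 0.52949971 -0.01931903  0.08129799] -145.23742081218032 [-0.33516084  0.78158926 -0.27207445]
[-0.07 -1.09 -2.8 ] -0.39
```

View pics/scene7d.png

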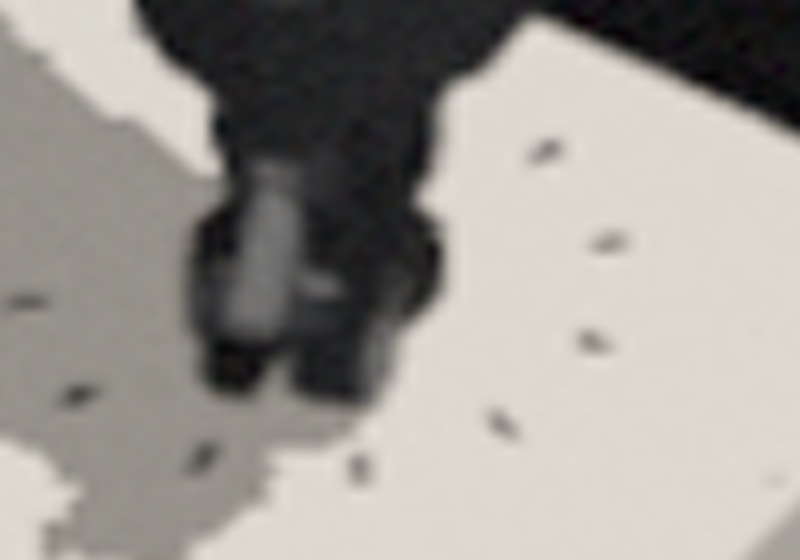

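The gripper hides the line, but the arm's tip at (235, 370) looks consistent with position 7. I'll back straight off, lift, and check.

Call:
carry_out(moves=[0,0,0.1,-0.6,0,0,0,0.2,-1.3,0,0,0,0.2,-2,0,0,-1.5,0.2,-2,0,0,-4,0.2,-2,0,0,-7,0.2,-2.5,0,0,-10,0.2,-5,0,0,-12,0.2,-8,0,0,-12,0.2,-9,0,0,-12,0.2,-9,0])

```text
time: 9.25
tool_pos: [0.6075, 0.0316, 0.2033]
tool_rot: [0.212, 0.676, 0.211, -0.673]
contact_force: [-0.4, -1.1, -0.2]
gripper_width: -0.004
```

```bash
python3 - <<'E'
from h import *
S=2000
raw=imaging.grab_frame("scene")[:,:,::-1]; info=imaging.camera_info("scene")
im=cv2.resize(raw[150:330,170:350],None,fx=3.2,fy=3.2,interpolation=cv2.INTER_CUBIC); cv2.imwrite('pics/scene8c.png',im)
s=status.state(); print(s['time'],s['tool_pos'],zyaw(s),s['joint_pos'].round(2),s['contact_force'])
p=[*BTN,.18]; print(shift(s,p), twist(s,-167.9))
E
```

```text
9.3 [0.60542907 0.03090892 0.20105824] -145.23458829514982 [-0.07  0.03  1.7  -0.    1.41  0.89] [-0.30771665 -0.35735588 -0.2885519 ]
[ 2.12 11.29 22.72] 0.396
```

View pics/scene8c.png

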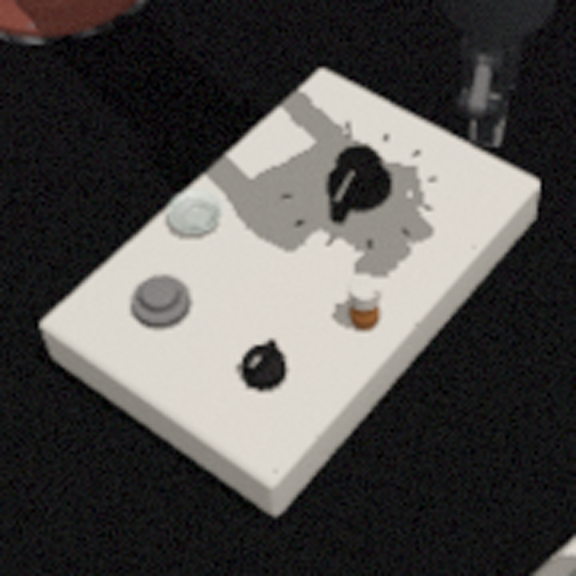

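The selector is at position 7: the line runs from (353, 172) to (335, 203), against a predicted (347, 178) to (333, 204), and the mark beyond it is at (331, 240). Now I'll measure the button more accurately.

```bash
python3 - <<'E'
from h import *
i=imaging.camera_info("scene"); print('scene',ray(i,[170+162/3.2,150+291/3.2],.082).round(4), 'BTN',BTN)
im=cv2.imread('pics/top0.png'); it=imaging.camera_info("top")
c=im[200:236,326:362]; cv2.imwrite('pics/btn.png',cv2.resize(c,None,fx=15,fy=15,interpolation=cv2.INTER_CUBIC))
print(proj(it,[*BTN,.082]),proj(it,[*BTN,.072]))
g=cv2.cvtColor(im,cv2.COLOR_BGR2GRAY); m=((g>60)&(g<185)).astype(np.uint8)
m2=np.zeros_like(m); m2[204:232,332:358]=m[204:232,332:358]
k,l,st,ce=cv2.connectedComponentsWithStats(m2); j=1+np.argmax(st[1:,4]); print(st[j],ce[j],ray(it,ce[j],.074).round(4))
E
```

```text
scene [ 0.4866 -0.1882  0.082 ] BTN [ 0.48316888 -0.19143708]
[343.89460105 218.29886561] [343.48084823 218.37861929]
[337 212  14  14 146] [343.29452055 218.88356164] [ 0.4814 -0.1905  0.074 ]
```

View pics/btn.png

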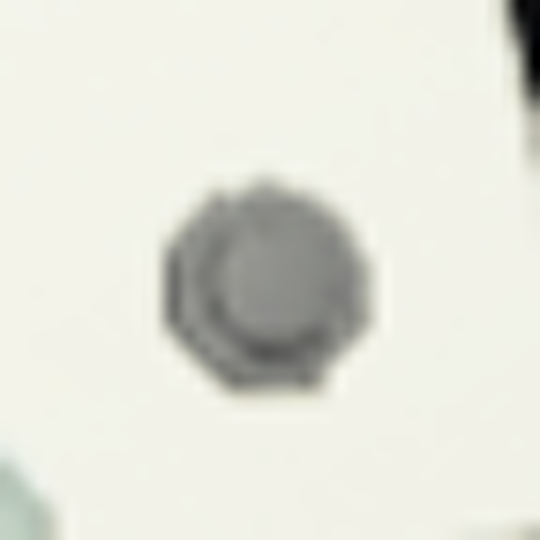

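The views agree to 2–4 mm, so I'll aim at (0.483, -0.191) and move above the button at a safe height.

Call:
carry_out(moves=[0,0,1,2,0.04,0,0,2,4,0.08,0,0,3,6,0.12,0,0,4,8,0.16,0,0,5,10,0.2,0,0,6,12,0.24,0,0,7,14,0.28,0,0,8,16,0.32,0,0,9,18,0.36,0,0.5,10,20,0.4,0,1,10.9,22,0.4,0,2,11.3,22.7,0.4])

```text
time: 10.3
tool_pos: [0.4801, -0.1936, 0.1799]
tool_rot: [-0.071, -0.703, -0.071, 0.704]
contact_force: [-0.5, -0.5, 0.2]
gripper_width: 0.001
```

```bash
python3 - <<'E'
from h import *
im=imaging.grab_frame("wrist")[:,:,::-1]; cv2.imwrite('pics/wrist9.png',im)
s=status.state(); print(s['time'],s['tool_pos'],zyaw(s),s['contact_force'],R0(s)[:,0].round(4))
print(shift(s,[.4832,-.191,.095]))
E
```

```text
10.35 [ 0.47897582 -0.19313874  0.17692772] -168.44037429528024 [-1.35724766 -0.1494916  -1.71514408] [-0.0057  0.002  -1.    ]
[ 8.19 -0.1  -0.5 ]
```

View pics/wrist9.png

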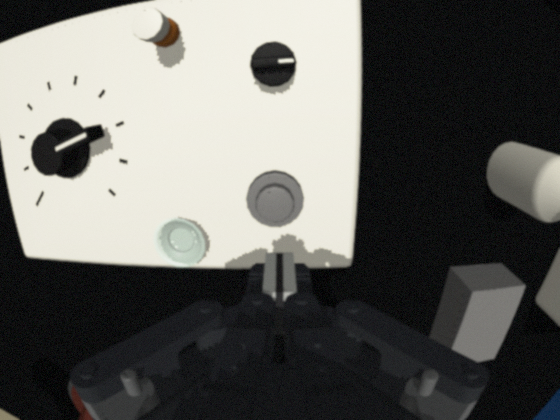

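The wrist view confirms it: the arm points at mark 7 (119, 124), with only 8 (123, 161) and 9 (112, 192) beyond. The button is ahead at (275, 200). I'll descend to just above it.

Call:
carry_out(moves=[0,2,0,-0.2,0,0,4,-0.1,-0.4,0,0,6,-0.1,-0.5,0,0,7.5,-0.1,-0.5,0,0,8.2,-0.1,-0.5,0,0,8.2,-0.1,-0.5,0,0,8.2,-0.1,-0.5,0])

```text
time: 10.93
tool_pos: [0.4867, -0.1893, 0.0987]
tool_rot: [-0.072, -0.703, -0.073, 0.704]
contact_force: [-0.2, 0.1, 0.3]
gripper_width: -0.002
```

```bash
python3 - <<'E'
from h import *
im=imaging.grab_frame("scene")[:,:,::-1]; cv2.imwrite('pics/scene10.png',cv2.resize(im[180:300,160:280],None,fx=5,fy=5,interpolation=cv2.INTER_CUBIC))
s=status.state(); print(s['time'],s['tool_pos'],zyaw(s),s['contact_force'],R0(s)[:,0].round(4))
print(shift(s,[.4832,-.191,.090]),shift(s,[.4832,-.191,.084]))
E
```

```text
10.9833 [ 0.48733974 -0.18979875  0.09978978] -168.2457600926866 [-0.48770559 -0.68323427  0.08042912] [ 5.e-04 -2.e-04 -1.e+00]
[0.98 0.03 0.43] [1.58 0.03 0.43]
```

View pics/scene10.png

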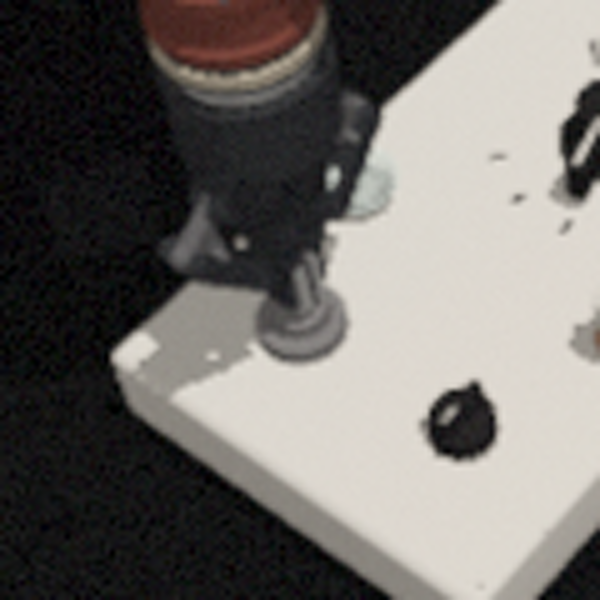

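Call:
carry_out(moves=[0,0.4,0,0.3,0,0,0.8,0,0.4,0,0,1.0,0,0.4,0,0,1.1,0,0.4,0,0,1.2,0,0.4,0,0,1.3,0,0.4,0,0,1.4,0,0.4,0,0,1.5,0,0.4,0,0,1.5,0,0.4,0,0,1.5,0,0.4,0])

```text
time: 11.82
tool_pos: [0.4831, -0.1909, 0.0845]
tool_rot: [-0.072, -0.703, -0.072, 0.703]
contact_force: [-2.9, -0.3, 5.2]
gripper_width: -0.0
```

```bash
python3 - <<'E'
from h import *
s=status.state(); print(s['time'],s['tool_pos'],zyaw(s),s['contact_force'],R0(s)[:,0].round(4))
E
```

```text
11.8167 [ 0.48305779 -0.190919    0.08453855] -168.2650975222352 [-2.9392227  -0.26602541  5.17695257] [-2.e-04 -3.e-04 -1.e+00]
```

The force is 5.2 N, so it is at or near the bottom. A little more, gradually, to be sure.

Call:
carry_out(moves=[0,0.05,0,0,0,0,0.1,0,0,0,0,0.15,0,0,0,0,0.15,0,0,0,0,0.15,0,0,0])

```text
time: 12.23
tool_pos: [0.4831, -0.1909, 0.0839]
tool_rot: [-0.072, -0.703, -0.072, 0.704]
contact_force: [-5.6, 1.6, 10.2]
gripper_width: -0.003
```

Now 10.2 N, with only 0.6 mm of the 1.5 mm commanded, so the button is against its stop. Now I'll lift clear.

Call:
carry_out(moves=[0,-0.3,0,0,0,0,-0.7,0,0,0,0,-1.2,0,0,0,0,-2.5,0,0,0,0,-5,0,0,0,0,-8,0,0,0,0,-11,0,2,0,0,-13,0,5,0,0,-13,0,8,0,0,-13,0,10,0,0,-13,0,10,0,0,-13,0,10,0])

```text
time: 13.23
tool_pos: [0.3849, -0.2112, 0.2135]
tool_rot: [0.072, 0.704, 0.071, -0.703]
contact_force: [-0.1, -0.4, -0.0]
gripper_width: 0.002
```

```bash
python3 - <<'E'
from h import *
im=imaging.grab_frame("scene")[:,:,::-1]; cv2.imwrite('pics/scene11.png',cv2.resize(im[150:330,170:350],None,fx=3.2,fy=3.2,interpolation=cv2.INTER_CUBIC))
im=imaging.grab_frame("wrist")[:,:,::-1]; cv2.imwrite('pics/wrist11.png',im)
s=status.state(); print(s['time'],s['tool_pos'],s['contact_force'])
E
```

```text
13.3333 [ 0.38559266 -0.21097284  0.21312082] [0.5799689  0.48067211 0.04525489]
```

View pics/scene11.png

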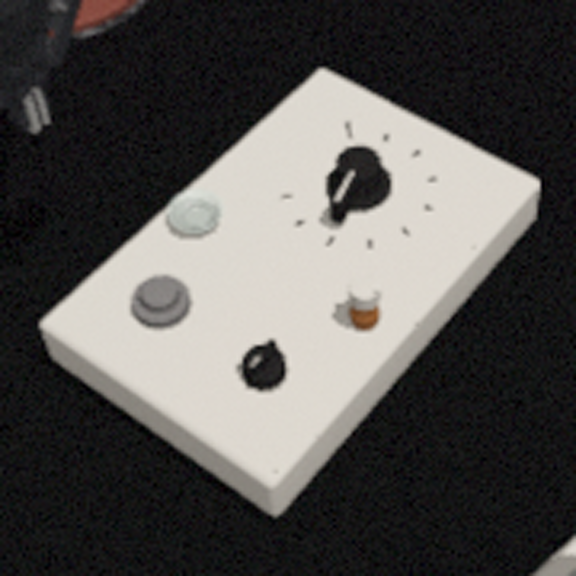

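View pics/wrist11.png

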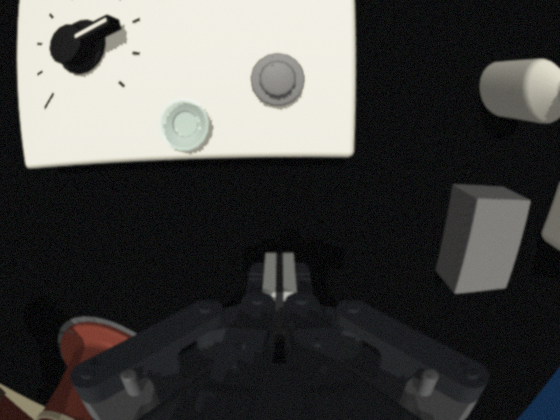

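The selector is still at 7, with its line ending at (335, 203). The button is up again at (162, 291), and the timer, vial and dish look unchanged. The arm is clear, so I'll hand in.

```bash
python3 -c "
from plant import workorder
print(workorder.job_done())"
```

```text
the job is handed in; nothing more can be done
None
```

The selector is at position seven and the start button has been pressed and released, in that order. I handed the job in at about 13.3 s.

- **Selector:** it started at position 2. I pushed it with closed fingertips one click at a time, 2→3→4→5→6→7, checking a picture after each click. At 7 the gripper hid the line, so I backed off to check: the line ended at (335, 203) px, against a predicted (333, 204) px. The last wrist view shows only marks 8 and 9 beyond the arm.
- **Start button:** the first press reached 5.2 N at about the predicted full depth. I then commanded 1.5 mm more; it moved only 0.6 mm and the force rose to 10.2 N, so I take it as fully down. After lifting away, the picture shows the button up again.
- **Everything else:** the timer knob, vial and dish look unchanged in the last pictures, and the bottle and tip box show no sign of being touched. I did not check the beaker and jar again, but the arm never went near them. The arm ended clear, with a force reading under 1 N.
- **Disagreements:** the camera views differed by 2 to 4 mm on the button's position, and the arm's measured position was off by 2 to 4 mm just after faster moves. I corrected for both before touching anything.

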